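# Line up the brass stamp over an incense block

## Task

First set the tan incense block upright in the pocket of the grey stamping nest, all the way down, and let go of it. Then take the brass stamp by its wooden handle, lift it clear above the stacked incense bundles without disturbing them, and finish while holding it still and upright about 1 cm above the block, centred and with the long side of its foot along the long side of the block. The stamp must never touch the block, and the program ends with it still in the gripper.

Things in the scene. Friction and masses are not known exactly. Their poses are not given: they have to be found in the camera images.
- block: tan incense block, hard and dry, about 70 g: 40 (x) x 30 (y) x 55 (z) mm. Origin at the centre of its underside, z up. It starts standing upright on the small green board (10 mm thick, 120 x 100 mm). Seated in the nest it stands 35 mm proud of the nest's top. Looks the same after a half turn.
- nest: grey stamping nest, fixed to the table: a block 110 (x) x 96 (y) x 35 (z) mm with a pocket in the centre of its top, 44 (x) x 34 (y) mm and 20 mm deep, with a 2 mm chamfered mouth, so the pocket floor is 15 mm above the table. Origin at the centre of its underside, z up; the pocket's long side lies along x.
- stamp: brass stamp, about 220 g: foot 40 (x) x 30 (y) x 12 mm thick, a round neck of 18 mm diameter up to 32 mm, then a pale square wooden handle 22 x 22 mm in section from 32 to 90 mm above the underside, its faces along x and y. Origin at the centre of the foot's underside, z up. It starts upright on the dark wooden rest (12 mm thick, 100 x 90 mm). Looks the same after a half turn.
- bundle_a0: incense bundle, 220 (x) x 40 (y) x 40 (z) mm, loose, the lower one of stack a (left stack), lying in a fixed wooden cradle with its underside 8 mm above the table; origin at the centre of its underside, sticks along x. Stack tops are 88 mm above the table. The two stacks stand between the three places where nest, green board and dark rest are.
- bundle_a1: incense bundle of the same size, lying loose on top of bundle_a0, its top 88 mm above the table
- bundle_b0: incense bundle of the same size, the lower one of stack b (right stack), in its cradle (56 mm wide)
- bundle_b1: incense bundle of the same size, lying loose on top of bundle_b0, its top 88 mm above the table
Things that resemble listed ones, but are neither listed nor needed, are in the scene too. Of the things like the block, leave any that is pink; of the rest the larger one is meant. There is more than one size of the nest; the job needs the larger.

How it is judged:
By the outcome, as a careful person would: the job done as asked, in the order asked, and still so for the second after the job is handed in, while the arm keeps its last pose, push and grip.
It also fails if it takes over 64 s, if anything falls off the work surface, if the arm or the gripper's body presses on something with over 40 N, if the wrist force passes 120 N, or if a joint passes its speed limit or range.

## Robot

A 6-joint arm with a two-finger parallel gripper is mounted at the origin on the work surface. World frame = base frame: x ahead of the robot, y to its left, z up, the work surface at z = 0. Lengths are in m, angles in rad, forces in N, time in s.
With the tool pointing down it reaches from about 0.25 to 0.725 m from the base axis. Payload 4 kg.
Tool frame: the origin (TCP) lies at the very end of the fingers, on their centre line; the grasp point (between the pads) lies 19 mm behind it; y points along the fingers, z is the direction in which the jaws open and shut, and the axes are right-handed (so a half turn about y gives the same grasp; the last joint's range is limited). The gripper opens to 85 mm and grips with 20 to 120 N. Pads are 22 mm wide; open, the fingers measure 114 mm over their backs; the gripper's body (76 mm by 85 mm) begins 54 mm behind the grasp point. The pads swing forward as they close: fully open they stand 13 mm farther back than shut.
Start: joints at [-1.168, 0.241, 0.005, 1.335, 0, 1.571], TCP at [0.196, -0.46, 0.21] pointing down, gripper open.
Joint ranges: [-2.72, 2.72], [-1.05, 1.87], [-1.09, 1.28], [-1.99, 2.15], [-1.42, 1.44], [-3.14, 3.14]. Speed limits (rad/s): [2.79, 2.79, 3.14, 3.14, 3.14, 3.14].

## Interface

Orientations are given as a unit quaternion [x, y, z, w].
In Python, from workcell import bot gives the robot as it stands. The module is installed in compiled form; this text tells all that it offers.
- The arm moves only by the tool move_arm, never from a script. Its argument "increments" is a list of rows, each an object with "grip": the closure, from 0 (fully open) to 1 (shut); "linear": the shift along the tool's x, y, z scaled (see below), a list of three; "twist": the turn about the tool's y scaled (see below). A call has exactly 5 rows; each row shifts and turns the pose as measured when the row begins, along the tool's axes as they then stand; what a row does not reach is not made up. The controller multiplies each number of a shift by 0.2 m and each number of a turn by 2 rad. A row lasts 1/10 s, in which the tool goes at most 50 mm and 8.59 degrees, less where a joint would pass 70% of its speed; a pose out of reach is approached as far as the arm can. A call with a number of a shift or a turn outside -1 to 1 is refused whole. A call with a gripper value outside its range is refused whole. The fingers move at their own pace and stop on an object; the grip force is fixed at half the most. Time passes only in rows, so rows that do not move let the fingers close, or fill a call up. It gives the time, the measured TCP pose, the force and the opening at its end, in the units of the state.
- bot.get_obs(): the state, without advancing time (a new reading comes with each control period).
- bot.camera(name): name is "scene" or "top"; returns (picture, depth): 480x640x3 uint8, blue, green, red; 480x640 float32, m along the optical axis (not along the pixel's ray), 0 where there is no reading.
- bot.camera_params(name): a dict with "camera_matrix" (3x3 intrinsics, pixels), "rvec" (rotation vector, rad) and "tvec" (3), from world to camera coordinates, as OpenCV has them. Camera axes: x right, y down, z forward; pixel columns grow to the right and rows downward; lengths in m; the calibration is good to about 2 mm. A picture is of the moment at which its call begins. camera_params takes no time and is no camera call.
- bot.job_done(): hands the job in, once; it reports no verdict.
The state is a dict: "clock": time; "joint_pos": joint angles; "joint_vel": joint speeds; "tau": joint torques, N m; "eef_pos": TCP position; "tool_rot": TCP orientation; "ft_force": force on the tool from outside, world axes, zero at the start; "ft_torque": the same for the moment, N m; "grip_width": finger opening in m.
Only numpy, scipy, OpenCV 4.12 (cv2) and the standard library are available. Lean on these libraries where they do the work, as an engineer would, in place of code of your own. Each camera call takes 0.05 s, during which the arm holds its last target. There are 200 camera calls.

## Working session

There is one attempt and no reset: what is moved stays moved. The work goes in short steps, Python scripts to look and compute and a tool call to move; the robot and the scene stay as the last step left them, time stands still between calls to the robot, and variables do not carry over. Pictures are saved under pics/ and viewed, about 8 in all and at most 12, crops included, and the job is handed in when it is done.

Besides the shell and the picture viewer there is one more tool, called after ">>>" in YAML: its name, and indented under it one key for each argument. move_arm: Moves the arm, as the interface text tells. Its arguments: {"type":"object","properties":{"increments":{"type":"array"}},"required":["increments"]}

```bash
mkdir -p pics && cat > h.py <<'E'
import numpy as np, cv2
from workcell import bot
def cam(n):
    p,d=bot.camera(n); c=bot.camera_params(n)
    K=np.array(c["camera_matrix"]).reshape(3,3); R=cv2.Rodrigues(np.array(c["rvec"],float).reshape(3))[0]; t=np.array(c["tvec"],float).reshape(3)
    v,u=np.mgrid[:480,:640]
    P=np.dstack([(u-K[0,2])/K[0,0]*d,(v-K[1,2])/K[1,1]*d,d])
    W=(P-t)@R; W[d==0]=np.nan
    return p,d,W
E
python3 - <<'E'
from h import *
o=bot.get_obs(); print(o)
for n in("top","scene"):
    p,d,W=cam(n); cv2.imwrite(f"pics/{n}0.png",p); np.savez(f"{n}0.npz",p=p,W=W)
    c=bot.camera_params(n);print(n,c)
E
```

```text
{'clock': 0.0, 'joint_pos': array([-1.16799116e+00,  2.41412603e-01,  3.73006897e-03,  1.33519311e+00,
        6.37979065e-06,  1.57080013e+00]), 'joint_vel': array([-3.22205537e-04,  7.34621797e-04, -6.66019860e-04,  3.26679958e-05,
        7.42378318e-04,  1.56031220e-03]), 'tau': array([ 7.76320644e-05, -3.72317219e+01,  2.52408117e+01,  1.70350971e-02,
        4.91006097e-05,  7.88007611e-06]), 'eef_pos': array([ 0.19573927, -0.45936469,  0.20931541]), 'tool_rot': array([-0.14159575,  0.69353464, -0.69209316,  0.14130605]), 'ft_force': array([-0.12687742,  0.11029647,  0.3142562 ]), 'ft_torque': array([-0.00541873,  0.04484759, -0.00999254]), 'grip_width': 0.08516936588886974}
top {'camera_matrix': array([[558.02587786,   0.        , 325.54958881],
       [  0.        , 558.02587786, 240.21591689],
       [  0.        ,   0.        ,   1.        ]]), 'rvec': array([ 2.1462982 , -2.100619  ,  0.14655383]), 'tvec': array([0.06679982, 0.53332205, 1.02030971])}
scene {'camera_matrix': array([[472.73286722,   0.        , 318.19153939],
       [  0.        , 472.73286722, 248.32315067],
       [  0.        ,   0.        ,   1.        ]]), 'rvec': array([ 0.98715293,  2.46857836, -1.06877725]), 'tvec': array([ 0.34013262, -0.22571988,  1.20138866])}
```

View pics/top0.png

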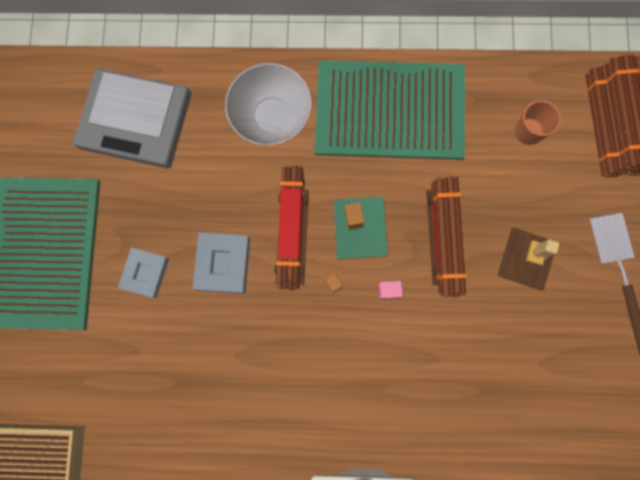

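View pics/scene0.png

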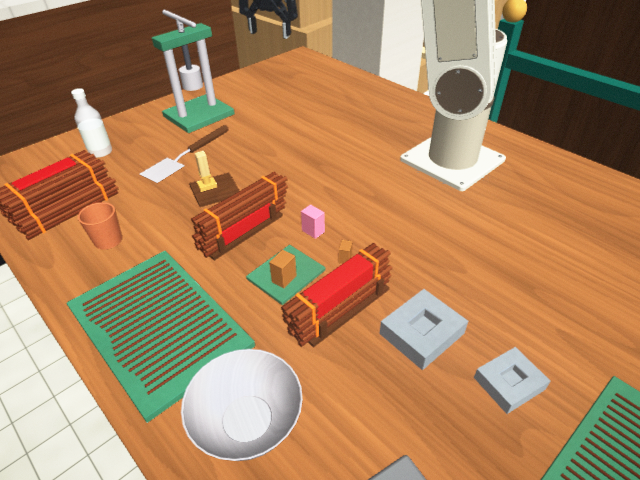

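Top view candidates:
- **Block:** tan on the green board at (355,215), small tan at (334,283), pink at (390,290). I choose (355,215), which is on the board and the larger.
- **Nest:** (221,263) is larger than (143,272), so I choose the first.
- **Stamp:** on the dark rest at (540,250).
- **Stacks:** a at (290,228) and b at (448,237).

Next I measure them, with a close crop.

```bash
cat >> h.py <<'E'
def rect(W,cx,cy,r,z0,z1):
    "min-area rect of points near (cx,cy) within height band: centre, sizes, angle of long side (deg)"
    m=(abs(W[...,0]-cx)<r)&(abs(W[...,1]-cy)<r)&(W[...,2]>z0)&(W[...,2]<z1)
    q=W[m]
    if len(q)<8: return len(q)
    c,s,a=cv2.minAreaRect((q[:,:2]*1000).astype(np.float32))
    if s[0]<s[1]: a+=90; s=s[::-1]
    return len(q),np.round(c,1),np.round(s,1),round((a+90)%180-90,1),"z",np.round(np.percentile(q[:,2],[5,50,95])*1000,1)
E
python3 - <<'E'
from h import *
f=np.load("top0.npz");W=f["W"]
for n,(u,v) in dict(block=(355,215),small=(334,283),pink=(390,290),nest=(205,250),nestfloor=(220,263),nsmall=(128,280),stampfoot=(533,253),handle=(551,246),a=(290,225),b=(448,237),board=(372,245),rest=(515,260),table=(300,400)).items(): print(n,np.round(W[v,u]*1000,1))
np.set_printoptions(suppress=True)
x=lambda u,v:W[v,u,:2]
print("block",rect(W,*x(355,215),.05,.055,.08))
print("small",rect(W,*x(334,283),.04,.02,.08))
print("board",rect(W,*x(360,228),.09,.005,.016))
print("nest",rect(W,*x(221,263),.09,.029,.045))
print("floor",rect(W,*x(221,263),.04,.005,.025))
print("nsm",rect(W,*x(143,272),.07,.02,.045))
print("handle",rect(W,*x(541,250),.06,.085,.12))
print("foot",rect(W,*x(541,250),.06,.018,.03))
print("a",rect(W,*x(290,228),.14,.06,.1));print("b",rect(W,*x(448,237),.14,.06,.1))
f=np.load("scene0.npz");W2=f["W"]
print("scene:block",rect(W2,*x(355,215),.05,.02,.08), rect(W2,*x(355,215),.05,.055,.08))
print("nest",rect(W2,*x(221,263),.09,.029,.045))
print("handle",rect(W2,*x(541,250),.06,.06,.12),rect(W2,*x(541,250),.06,.097,.12))
p=cv2.resize(np.load("top0.npz")["p"][180:310,180:380],(800,520),interpolation=2)
q=cv2.resize(np.load("top0.npz")["p"][210:300,480:580],(400,360),interpolation=2)
q2=cv2.resize(np.load("scene0.npz")["p"][140:240,180:290],(400,360),interpolation=2)
cv2.imwrite("pics/crop.png",cv2.resize(np.vstack([p,np.hstack([q,q2])]),(545,600)))
E
```

```text
block [577.4  23.4  66. ]
small [450.6  60.4  42.4]
pink [438.7 -43.9  55.3]
nest [509.3 310.3  37.6]
nestfloor [487.1 284.2  17.9]
nsmall [449.  458.1  30. ]
stampfoot [ 516.9 -317.7   31.9]
handle [ 519.9 -326.4  100.5]
a [551.7 143.1  88.2]
b [ 534.6 -145.6   89.8]
board [nan nan nan]
rest [ 505.3 -289.    13.3]
table [230.  121.   -2.4]
block (348, array([579.9,  25.1]), array([40.4, 30.1]), 12.1, 'z', array([62.5, 66.1, 69. ]))
small (183, array([451.7,  61.9]), array([28.8, 21.4]), 31.3, 'z', array([33.5, 40.5, 43.7]))
board (2718, array([562.4,  11.9]), array([179.3, 178.5]), 0.0, 'z', array([ 6.1, 11. , 14.4]))
nest (2485, array([486.7, 280.7]), array([110.2,  97.6]), -2.6, 'z', array([32.3, 35.7, 38.9]))
floor (363, array([487.8, 283. ]), array([42.9, 31.3]), -2.3, 'z', array([12.6, 16. , 20.7]))
nsm (1371, array([464.8, 434.2]), array([81.3, 73.5]), -14.0, 'z', array([22.7, 26.5, 29.8]))
handle (197, array([ 518.7, -327. ]), array([23.4, 22.2]), 73.1, 'z', array([ 89.1, 102.4, 106.3]))
foot (224, array([ 506.4, -311.5]), array([94.4, 81.3]), -24.8, 'z', array([18.5, 24.6, 28.2]))
a (2989, array([555.1,  86.3]), array([222.5, 156.7]), -0.1, 'z', array([65.5, 88.2, 91.7]))
b (2885, array([ 538.7, -101. ]), array([222.9, 149.3]), 0.3, 'z', array([73.1, 88. , 91.7]))
scene:block (679, array([579.7,  26.2]), array([42.3, 31.8]), 12.2, 'z', array([23.8, 54.7, 65.9])) (338, array([579.4,  26. ]), array([41.6, 31.6]), 11.7, 'z', array([57.2, 64.2, 66.3]))
nest (2829, array([485.7, 281. ]), array([113.2,  97.4]), -2.8, 'z', array([31.9, 34.7, 36.5]))
handle (220, array([ 519.2, -325.1]), array([26.1, 22.1]), 73.4, 'z', array([ 63.5,  86.1, 102.2])) (66, array([ 519.1, -326.1]), array([24.4, 21.3]), 76.3, 'z', array([ 98. , 100.7, 103.2]))
```

View pics/crop.png

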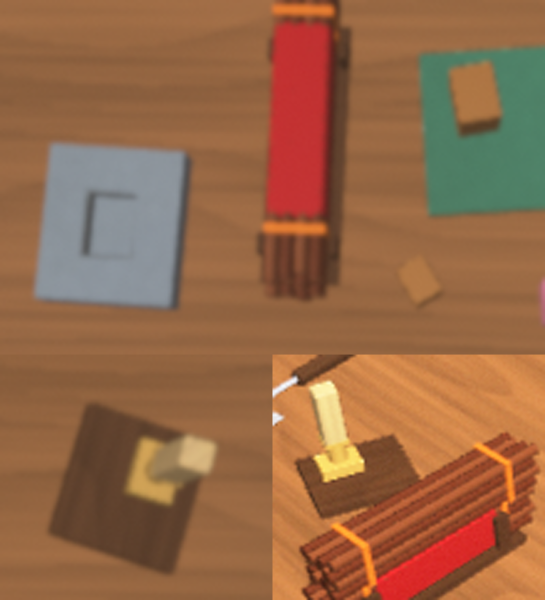

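The crop confirms the larger tan block stands on the board and the larger nest has its pocket open. It also shows the stamp upright with its foot's long side roughly along world x, near -17°. Next I check the foot by colour and plan the first move.

```bash
cat >> h.py <<'E'
from scipy.spatial.transform import Rotation as Ro
def plan(pos,yaw):
    "what is left to go: target TCP (m), jaw axis along yaw (deg, world, mod 180)"
    o=bot.get_obs(); R=Ro.from_quat(o["tool_rot"]).as_matrix(); z=R[:,2]
    cur=np.degrees(np.arctan2(z[1],z[0])); d=(yaw-cur+90)%180-90
    print("t",round(o["clock"],2),"pos",np.round(o["eef_pos"]*1000,1),"jaw",round(cur,2),"tilt",np.round(R[:,1],3),"w",round(o["grip_width"]*1000,1),"F",np.round(o["ft_force"],1),"j",np.round(o["joint_pos"],2))
    s=R.T@(np.array(pos)-o["eef_pos"])
    print("mm",np.round(s*1000,1),"units",np.round(s/.2,3),"turn deg",round(d,2),"twist units",round(-np.radians(d)/2,4))
    return R
E
python3 - <<'E'
from h import *
R=plan([.5796,.0255,.15],102);print(np.round(R,3))
f=np.load("top0.npz");W=f["W"];h=cv2.cvtColor(f["p"],cv2.COLOR_BGR2HSV)
m=(abs(W[...,0]-.519)<.05)&(abs(W[...,1]+.325)<.05)&(h[...,1]>120)&(h[...,2]>150)&(h[...,0]>17)&(h[...,0]<32)
q=W[m];q=q[(q[:,2]>.018)&(q[:,2]<.032)];print(len(q),cv2.minAreaRect((q[:,:2]*1000).astype(np.float32)))
f=np.load("scene0.npz");W=f["W"];h=cv2.cvtColor(f["p"],cv2.COLOR_BGR2HSV)
m=(abs(W[...,0]-.519)<.05)&(abs(W[...,1]+.325)<.05)&(h[...,1]>120)&(h[...,2]>150)&(h[...,0]>17)&(h[...,0]<32)
q=W[m];q=q[(q[:,2]>.016)&(q[:,2]<.032)];print(len(q),cv2.minAreaRect((q[:,:2]*1000).astype(np.float32)))
E
```

```text
t 0.1 pos [ 195.8 -459.4  209.4] jaw -66.92 tilt [-0.001  0.002 -1.   ] w 85.3 F [ 0.4 -0.3  0.4] j [-1.17  0.24  0.    1.34 -0.    1.57]
mm [-543.2   60.  -295.6] units [-2.716  0.3   -1.478] turn deg -11.08 twist units 0.0967
[[-0.92  -0.001  0.392]
 [-0.392  0.002 -0.92 ]
 [ 0.    -1.    -0.002]]
192 ((518.5448608398438, -327.7755126953125), (31.670724868774414, 39.55072784423828), 71.1064453125)
158 ((519.6738891601562, -324.8480529785156), (35.16387939453125, 38.92377853393555), 71.88639068603516)
```

>>> move_arm:
  increments:
    - {"grip": 0,"linear": [-0.2,0,-0.11],"twist": 0.02}
    - {"grip": 0,"linear": [-0.2,0,-0.11],"twist": 0.02}
    - {"grip": 0,"linear": [-0.2,0,-0.11],"twist": 0.02}
    - {"grip": 0,"linear": [-0.2,0,-0.11],"twist": 0.02}
    - {"grip": 0,"linear": [-0.2,0,-0.11],"twist": 0.02}

```text
clock: 0.6
eef_pos: [0.3512, -0.2912, 0.2066]
tool_rot: [-0.065, 0.706, -0.703, 0.062]
ft_force: [0.1, -0.6, 0.0]
grip_width: 0.0854
```

```bash
python3 -c "
from h import *
plan([.5796,.0255,.15],102)"
```

```text
t 0.6 pos [ 351.2 -291.2  206.6] jaw -79.66 tilt [-0.004  0.004 -1.   ] w 85.4 F [ 0.1 -0.6  0. ] j [-0.69  0.16 -0.11  1.31  0.    2.27]
mm [-281.8   56.9 -270.3] units [-1.409  0.284 -1.352] turn deg 1.66 twist units -0.0145
```

>>> move_arm:
  increments:
    - {"grip": 0,"linear": [-0.18,0,-0.17],"twist": 0}
    - {"grip": 0,"linear": [-0.18,0,-0.17],"twist": 0}
    - {"grip": 0,"linear": [-0.18,0,-0.17],"twist": 0}
    - {"grip": 0,"linear": [-0.18,0,-0.17],"twist": 0}
    - {"grip": 0,"linear": [-0.18,0,-0.17],"twist": 0}

```text
clock: 1.1
eef_pos: [0.4982, -0.0887, 0.205]
tool_rot: [-0.065, 0.706, -0.703, 0.061]
ft_force: [0.9, 0.0, -0.7]
grip_width: 0.0855
```

```bash
python3 -c "
from h import *
plan([.5796,.0255,.15],102)"
```

```text
t 1.1 pos [498.2 -88.7 205. ] jaw -79.78 tilt [-0.006  0.004 -1.   ] w 85.5 F [ 0.9  0.  -0.7] j [-0.18  0.26  0.02  1.33  0.    2.79]
mm [-100.7   54.9  -97.7] units [-0.503  0.275 -0.488] turn deg 1.78 twist units -0.0155
```

J6 would run past its range at the nest, so I turn by half to use the equivalent grasp.

>>> move_arm:
  increments:
    - {"grip": 0,"linear": [0,0,0],"twist": -0.075}
    - {"grip": 0,"linear": [0,0,0],"twist": -0.075}
    - {"grip": 0,"linear": [0,0,0],"twist": -0.075}
    - {"grip": 0,"linear": [0,0,0],"twist": -0.075}
    - {"grip": 0,"linear": [0,0,0],"twist": -0.075}

```text
clock: 1.6
eef_pos: [0.5006, -0.0798, 0.2013]
tool_rot: [-0.321, 0.635, -0.627, 0.316]
ft_force: [-1.2, 0.1, -0.4]
grip_width: 0.0853
```

>>> move_arm:
  increments:
    - {"grip": 0,"linear": [0,0,0],"twist": -0.075}
    - {"grip": 0,"linear": [0,0,0],"twist": -0.075}
    - {"grip": 0,"linear": [0,0,0],"twist": -0.075}
    - {"grip": 0,"linear": [0,0,0],"twist": -0.075}
    - {"grip": 0,"linear": [0,0,0],"twist": -0.075}

```text
clock: 2.1
eef_pos: [0.4985, -0.0792, 0.1983]
tool_rot: [0.53, -0.477, 0.464, -0.525]
ft_force: [-0.1, 0.4, -0.4]
grip_width: 0.0855
```

>>> move_arm:
  increments:
    - {"grip": 0,"linear": [0,0,0],"twist": -0.075}
    - {"grip": 0,"linear": [0,0,0],"twist": -0.075}
    - {"grip": 0,"linear": [0,0,0],"twist": -0.075}
    - {"grip": 0,"linear": [0,0,0],"twist": -0.075}
    - {"grip": 0,"linear": [0,0,0],"twist": -0.075}

```text
clock: 2.6
eef_pos: [0.4964, -0.0788, 0.1954]
tool_rot: [0.664, -0.254, 0.236, -0.663]
ft_force: [0.0, 0.5, -1.1]
grip_width: 0.0856
```

>>> move_arm:
  increments:
    - {"grip": 0,"linear": [0,0,0],"twist": -0.075}
    - {"grip": 0,"linear": [0,0,0],"twist": -0.075}
    - {"grip": 0,"linear": [0,0,0],"twist": -0.075}
    - {"grip": 0,"linear": [0,0,0],"twist": -0.075}
    - {"grip": 0,"linear": [0,0,0],"twist": 0}

```text
clock: 3.1
eef_pos: [0.4943, -0.0785, 0.1926]
tool_rot: [-0.703, 0.049, -0.027, 0.709]
ft_force: [-0.3, -0.2, 0.4]
grip_width: 0.0855
```

```bash
python3 -c "
from h import *
plan([.5796,.0255,.15],102)"
```

```text
t 3.1 pos [494.3 -78.5 192.6] jaw 83.85 tilt [-0.031  0.009 -0.999] w 85.5 F [-0.3 -0.2  0.4] j [-0.16  0.28  0.01  1.33  0.   -0.05]
mm [ 75.   40.9 112.2] units [0.375 0.205 0.561] turn deg 18.15 twist units -0.1584
```

>>> move_arm:
  increments:
    - {"grip": 0,"linear": [0.095,0.04,0.14],"twist": -0.05}
    - {"grip": 0,"linear": [0.105,0.04,0.13],"twist": -0.05}
    - {"grip": 0,"linear": [0.12,0.04,0.12],"twist": -0.04}
    - {"grip": 0,"linear": [0.11,0.04,0.09],"twist": -0.01}
    - {"grip": 0,"linear": [0,0,0],"twist": 0}

```text
clock: 3.6
eef_pos: [0.5786, 0.0231, 0.1565]
tool_rot: [-0.7, -0.054, 0.076, 0.708]
ft_force: [-0.5, -0.0, -0.0]
grip_width: 0.0851
```

```bash
python3 -c "
from h import *
plan([.5796,.0255,.034],102)"
```

```text
t 3.6 pos [578.6  23.1 156.5] jaw 100.54 tilt [-0.032  0.009 -0.999] w 85.1 F [-0.5 -0.  -0. ] j [ 0.03  0.45  0.17  1.32  0.01 -0.15]
mm [  5.1 122.5   0.4] units [0.025 0.612 0.002] turn deg 1.46 twist units -0.0127
```

>>> move_arm:
  increments:
    - {"grip": 0,"linear": [0.005,0.15,0],"twist": -0.005}
    - {"grip": 0,"linear": [0.005,0.15,0],"twist": -0.005}
    - {"grip": 0,"linear": [0.005,0.14,0],"twist": -0.002}
    - {"grip": 0,"linear": [0.005,0.1,0],"twist": 0}
    - {"grip": 0,"linear": [0.005,0.03,0],"twist": 0}

```text
clock: 4.1
eef_pos: [0.5798, 0.0241, 0.0399]
tool_rot: [-0.7, -0.058, 0.08, 0.707]
ft_force: [-0.2, -0.5, -0.3]
grip_width: 0.0856
```

```bash
python3 -c "
from h import *
plan([.5796,.0255,.034],102)"
```

```text
t 4.1 pos [579.8  24.1  39.9] jaw 101.18 tilt [-0.031  0.007 -0.999] w 85.6 F [-0.2 -0.5 -0.3] j [ 0.04  0.54 -0.    1.05  0.01 -0.16]
mm [0.3 5.9 1.4] units [0.001 0.029 0.007] turn deg 0.82 twist units -0.0072
```

>>> move_arm:
  increments:
    - {"grip": 0,"linear": [0,0.018,0.007],"twist": -0.007}
    - {"grip": 1,"linear": [0,0,0],"twist": 0}
    - {"grip": 1,"linear": [0,-0.003,0],"twist": 0}
    - {"grip": 1,"linear": [0,-0.003,0],"twist": 0}
    - {"grip": 1,"linear": [0,-0.003,0],"twist": 0}

```text
clock: 4.6
eef_pos: [0.5807, 0.0245, 0.0411]
tool_rot: [-0.7, -0.063, 0.082, 0.707]
ft_force: [-0.5, 0.8, 5.2]
grip_width: 0.0283
```

```bash
python3 -c "
from h import *
plan([.5796,.0255,.034],102)"
```

```text
t 4.6 pos [580.7  24.5  41.1] jaw 101.77 tilt [-0.028  0.007 -1.   ] w 28.3 F [-0.5  0.8  5.2] j [ 0.04  0.54 -0.    1.05  0.01 -0.17]
mm [-0.7  7.1  1.1] units [-0.004  0.036  0.005] turn deg 0.23 twist units -0.002
```

>>> move_arm:
  increments:
    - {"grip": 0.5,"linear": [0,0,0],"twist": 0}
    - {"grip": 0.5,"linear": [0,0,0],"twist": 0}
    - {"grip": 0.5,"linear": [0,0.035,0.005],"twist": 0}
    - {"grip": 0.5,"linear": [0,0.01,0],"twist": 0}
    - {"grip": 1,"linear": [0,0,0],"twist": 0}

```text
clock: 5.1
eef_pos: [0.5815, 0.0258, 0.0331]
tool_rot: [-0.7, -0.064, 0.081, 0.707]
ft_force: [-0.3, 0.2, 12.2]
grip_width: 0.0298
```

```bash
python3 -c "
from h import *
plan([.5796,.0255,.034],102)"
```

```text
t 5.1 pos [581.5  25.8  33.1] jaw 101.76 tilt [-0.024  0.007 -1.   ] w 29.8 F [-0.3  0.2 12.2] j [ 0.04  0.55 -0.02  1.03  0.01 -0.17]
mm [-2.  -0.8  0.1] units [-0.01  -0.004  0.001] turn deg 0.24 twist units -0.0021
```

>>> move_arm:
  increments:
    - {"grip": 1,"linear": [0,0,0],"twist": 0}
    - {"grip": 1,"linear": [0,0,0],"twist": 0}
    - {"grip": 1,"linear": [0,-0.05,0],"twist": 0}
    - {"grip": 1,"linear": [0,-0.1,0],"twist": 0}
    - {"grip": 1,"linear": [0,-0.1,0],"twist": 0}

```text
clock: 5.6
eef_pos: [0.5793, 0.0253, 0.0814]
tool_rot: [-0.7, -0.061, 0.084, 0.707]
ft_force: [0.6, -0.5, -1.0]
grip_width: 0.0281
```

```bash
python3 -c "
from h import *
plan([.4865,.2815,.16],87.4)
p,d,W=cam('scene'); cv2.imwrite('pics/s1.png',cv2.resize(p[150:350,180:450],(800,592)))
print(rect(W,.5815,.0255,.03,.02,.2))"
```

```text
t 5.6 pos [579.3  25.3  81.4] jaw 101.77 tilt [-0.033  0.007 -0.999] w 28.1 F [ 0.6 -0.5 -1. ] j [ 0.04  0.51  0.05  1.15  0.01 -0.17]
mm [-40.9 -73.7 270.8] units [-0.205 -0.369  1.354] turn deg -14.37 twist units 0.1254
(1620, array([580.8,  23.7]), array([62.3, 46.3]), -77.6, 'z', array([ 66.9, 127.4, 193.7]))
```

View pics/s1.png

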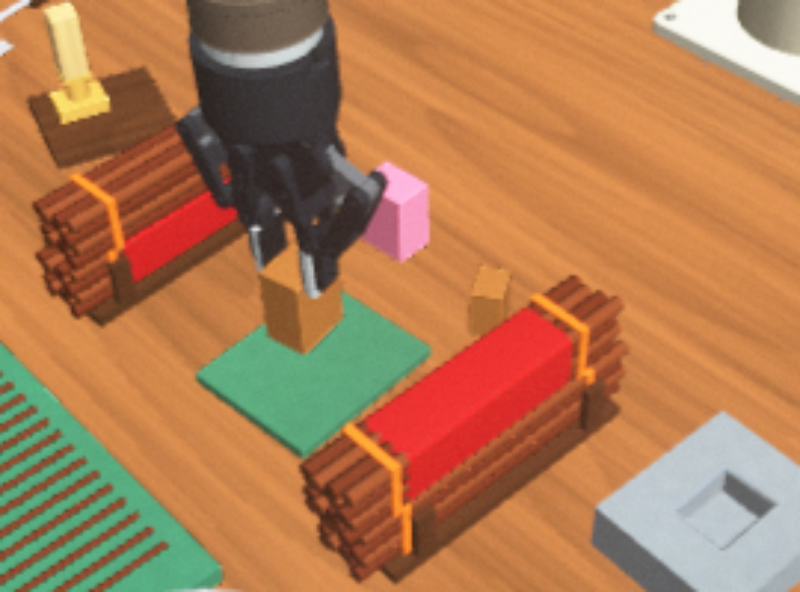

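The block is held between the pads at about (300,290) in the crop, clear of the board. Lift.

>>> move_arm:
  increments:
    - {"grip": 1,"linear": [0,-0.15,0],"twist": 0.03}
    - {"grip": 1,"linear": [0,-0.18,0],"twist": 0.03}
    - {"grip": 1,"linear": [-0.04,-0.08,0.1],"twist": 0.03}
    - {"grip": 1,"linear": [-0.05,0,0.2],"twist": 0.03}
    - {"grip": 1,"linear": [-0.07,0,0.2],"twist": 0}

```text
clock: 6.15
eef_pos: [0.5531, 0.1217, 0.1728]
tool_rot: [-0.705, 0.028, -0.011, 0.709]
ft_force: [0.7, 0.7, -1.1]
grip_width: 0.0283
```

```bash
python3 -c "
from h import *
plan([.4865,.2815,.16],87.4)"
```

```text
t 6.15 pos [553.1 121.7 172.8] jaw 86.82 tilt [-0.024  0.007 -1.   ] w 28.3 F [ 0.7  0.7 -1.1] j [0.21 0.41 0.14 1.33 0.01 0.27]
mm [-75.   15.5 155.7] units [-0.375  0.078  0.779] turn deg 0.58 twist units -0.0051
```

>>> move_arm:
  increments:
    - {"grip": 1,"linear": [-0.09,0,0.19],"twist": -0.002}
    - {"grip": 1,"linear": [-0.09,0,0.19],"twist": -0.002}
    - {"grip": 1,"linear": [-0.09,0,0.19],"twist": 0}
    - {"grip": 1,"linear": [-0.06,0.02,0.13],"twist": 0}
    - {"grip": 1,"linear": [0,0,0],"twist": 0}

```text
clock: 6.65
eef_pos: [0.4902, 0.2743, 0.1717]
tool_rot: [-0.704, 0.023, -0.007, 0.71]
ft_force: [-0.5, -0.3, -0.3]
grip_width: 0.0283
```

```bash
python3 -c "
from h import *
plan([.4865,.2815,.10],87.4)"
```

```text
t 6.65 pos [490.2 274.3 171.7] jaw 87.55 tilt [-0.022  0.009 -1.   ] w 28.3 F [-0.5 -0.3 -0.3] j [0.5  0.39 0.12 1.31 0.02 0.54]
mm [-2.4 71.8  6.4] units [-0.012  0.359  0.032] turn deg -0.15 twist units 0.0013
```

>>> move_arm:
  increments:
    - {"grip": 1,"linear": [-0.002,0.1,0.015],"twist": 0}
    - {"grip": 1,"linear": [-0.002,0.13,0.01],"twist": 0.001}
    - {"grip": 1,"linear": [0,0.13,0.01],"twist": 0}
    - {"grip": 1,"linear": [0,0.08,0],"twist": 0}
    - {"grip": 1,"linear": [0,0,0],"twist": 0}

```text
clock: 7.15
eef_pos: [0.4891, 0.2813, 0.082]
tool_rot: [-0.704, 0.022, -0.009, 0.71]
ft_force: [-0.9, -0.1, -0.4]
grip_width: 0.0279
```

```bash
python3 -c "
from h import *
plan([.4884,.2813,.07],87.4)
for n in('scene','top'):
    p,d,W=cam(n); np.savez(n+'1.npz',p=p,W=W)
    h=cv2.cvtColor(p,cv2.COLOR_BGR2HSV)
    m=(abs(W[...,0]-.488)<.05)&(abs(W[...,1]-.281)<.05)&(h[...,1]>110)&(W[...,2]>.045)&(W[...,2]<.12)
    q=W[m];print(n,len(q))
    if len(q)>9: print(cv2.minAreaRect((q[:,:2]*1000).astype(np.float32)),np.percentile(q[:,2],[1,50,99]))
    if n=='scene': cv2.imwrite('pics/s2.png',cv2.resize(p[230:380,350:550],(800,600)))
"
```

```text
t 7.15 pos [489.1 281.3  82. ] jaw 87.49 tilt [-0.019  0.008 -1.   ] w 27.9 F [-0.9 -0.1 -0.4] j [ 0.51  0.46 -0.02  1.1   0.02  0.56]
mm [-0.5 12.  -0.1] units [-0.002  0.06  -0.001] turn deg -0.09 twist units 0.0008
scene 784
((489.08538818359375, 283.1333923339844), (53.00967025756836, 40.8992805480957), 83.89151000976562) [0.06118571 0.09783835 0.11582967]
top 108
((475.21771240234375, 277.37310791015625), (22.160032272338867, 13.782922744750977), 87.35331726074219) [0.08719719 0.11502358 0.11869108]
```

View pics/s2.png

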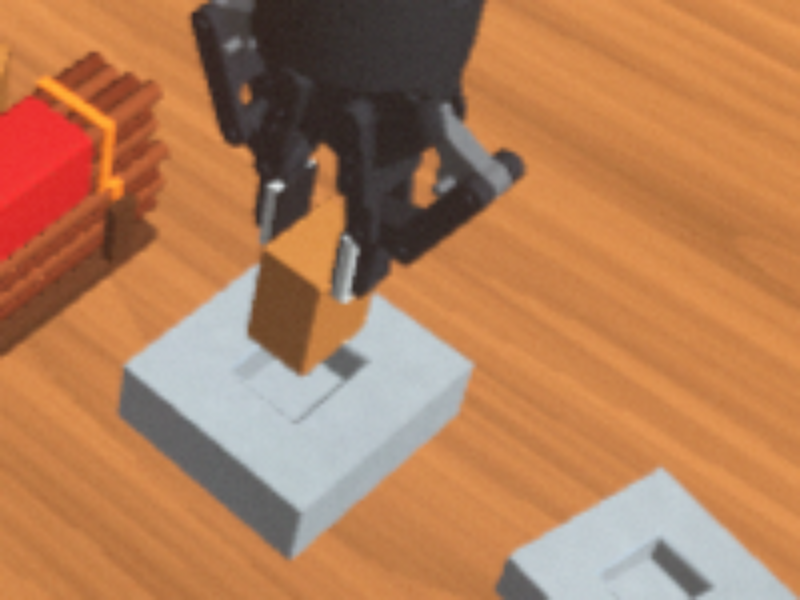

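Block sits about 25 mm above the pocket. I check its faces against the pocket before inserting.

```bash
python3 -c "
from h import *
f=np.load('scene1.npz');W=f['W'];h=cv2.cvtColor(f['p'],cv2.COLOR_BGR2HSV)
a=np.radians(-2.6);u=np.array([np.cos(a),np.sin(a)]);v=np.array([-u[1],u[0]])
m=(abs(W[...,0]-.488)<.05)&(abs(W[...,1]-.281)<.05)&(h[...,1]>130)&(h[...,0]<20)&(h[...,2]>40)&(W[...,2]>.056)&(W[...,2]<.12)
q=W[m];X=(q[:,:2]-[.4865,.2815])*1000;x=X@u;y=X@v;z=q[:,2]*1000
print(len(q),np.percentile(x,[1,50,90,97]),np.percentile(y,[1,50,90,97]))
for lo in range(58,118,8):
    k=(z>=lo)&(z<lo+8); print(lo,k.sum(),np.round(np.percentile(x[k],[5,50,90,97]),1),np.round(np.percentile(y[k],[3,50,90,97]),1)) if k.sum()>9 else 0
"
```

```text
755 [-16.5525726   18.34544311  20.91694352  21.33916444] [-14.4686384    1.79942732  14.88454045  15.34637444]
58 43 [-0.3 20.  20.9 21.6] [-12.3   4.1  14.8  15.3]
66 84 [-11.2  19.3  20.9  21.5] [-11.6  13.6  15.2  15.4]
74 90 [-10.4  19.8  21.1  21.4] [-12.3   9.1  15.1  15.3]
82 84 [-6.7 19.7 21.2 21.4] [-12.6   9.4  15.2  15.5]
90 71 [10.5 20.  21.1 21.3] [-12.    5.7  14.8  15.2]
98 64 [14.3 20.1 20.9 21.2] [-12.2   4.2  14.6  15.2]
106 253 [-14.1  10.   20.6  21.2] [-14.3  -3.9  10.4  14.5]
114 66 [-11.2   8.5  18.7  19.9] [-14.5  -2.3  12.2  27.2]
```

>>> move_arm:
  increments:
    - {"grip": 1,"linear": [-0.005,0.06,0],"twist": 0}
    - {"grip": 1,"linear": [0,0.04,0],"twist": 0}
    - {"grip": 1,"linear": [0,0.04,0],"twist": 0}
    - {"grip": 1,"linear": [0,0.03,0],"twist": 0}
    - {"grip": 1,"linear": [0,0.02,0],"twist": 0}

```text
clock: 7.75
eef_pos: [0.4936, 0.2836, 0.0582]
tool_rot: [-0.701, 0.017, -0.015, 0.713]
ft_force: [-8.7, -4.1, 20.1]
grip_width: 0.0283
```

```bash
python3 -c "
from h import *
plan([.4875,.2813,.038],87.4)"
```

```text
t 7.75 pos [493.6 283.6  58.2] jaw 87.39 tilt [-0.002  0.017 -1.   ] w 28.3 F [-8.7 -4.1 20.1] j [ 0.51  0.48 -0.06  1.02  0.02  0.56]
mm [-5.9 20.1 -2.9] units [-0.029  0.101 -0.014] turn deg 0.01 twist units -0.0001
```

It touched the rim. I back off and re-measure.

>>> move_arm:
  increments:
    - {"grip": 1,"linear": [0,-0.04,0],"twist": 0}
    - {"grip": 1,"linear": [-0.015,-0.02,-0.005],"twist": 0}
    - {"grip": 1,"linear": [-0.01,0,-0.005],"twist": 0}
    - {"grip": 1,"linear": [0,0,0],"twist": 0}
    - {"grip": 1,"linear": [0,-0.002,0],"twist": 0}

```text
clock: 8.25
eef_pos: [0.4884, 0.2817, 0.0716]
tool_rot: [-0.701, 0.016, -0.016, 0.713]
ft_force: [-0.4, -0.0, -0.6]
grip_width: 0.0283
```

```bash
cat > blk.py <<'E'
from h import *
plan([.4875,.2813,.038],87.4)
p,d,W=cam('scene');h=cv2.cvtColor(p,cv2.COLOR_BGR2HSV)
print("nest",rect(W,.4865,.2815,.09,.029,.045))
a=np.radians(-2.6);u=np.array([np.cos(a),np.sin(a)]);v=np.array([-u[1],u[0]])
m=(abs(W[...,0]-.488)<.05)&(abs(W[...,1]-.281)<.05)&(h[...,1]>130)&(h[...,0]<20)&(h[...,2]>40)&(W[...,2]>.03)&(W[...,2]<.12)
q=W[m];X=(q[:,:2]-[.4865,.2815])*1000;x=X@u;y=X@v;z=q[:,2]*1000
print("z",np.percentile(z,[0,1,99,100]))
for lo in range(30,110,8):
    k=(z>=lo)&(z<lo+8); print(lo,k.sum(),np.round(np.percentile(x[k],[5,50,90,97]),1),np.round(np.percentile(y[k],[3,50,90,97]),1)) if k.sum()>9 else 0
import sys
cv2.imwrite('pics/%s.png'%sys.argv[1],cv2.resize(p[250:370,370:530],(800,600),interpolation=2))
E
python3 blk.py s3
```

```text
t 8.25 pos [488.4 281.7  71.6] jaw 87.4 tilt [-0.     0.018 -1.   ] w 28.3 F [-0.4 -0.  -0.6] j [ 0.51  0.45 -0.06  1.05  0.02  0.56]
mm [-0.8 33.6 -1. ] units [-0.004  0.168 -0.005] turn deg -0.0 twist units 0.0
nest (2219, array([486. , 280.8]), array([112.3,  97.8]), -2.0, 'z', array([32. , 34.7, 36.4]))
z [ 51.24159877  52.37893429 105.70063261 118.03198924]
46 26 [-11.2  19.   20.6  20.8] [-9.7 14.  15.4 15.7]
54 83 [-10.1  19.5  20.7  21.4] [-10.9  10.2  15.4  15.7]
62 90 [-10.9  19.1  20.5  21.1] [-11.6  10.4  15.5  15.8]
70 87 [-7.  19.  20.2 20.7] [-12.2   9.2  15.6  16. ]
78 74 [ 3.7 19.1 20.1 20.9] [-12.    7.8  15.1  15.4]
86 64 [12.5 19.  19.8 20.4] [-12.6   2.7  14.5  15. ]
94 114 [-14.3  17.8  19.7  20.2] [-14.4  -1.1  13.3  15.1]
102 208 [-14.6   6.1  17.5  19.3] [-14.4  -3.9   7.6  11.8]
```

View pics/s3.png

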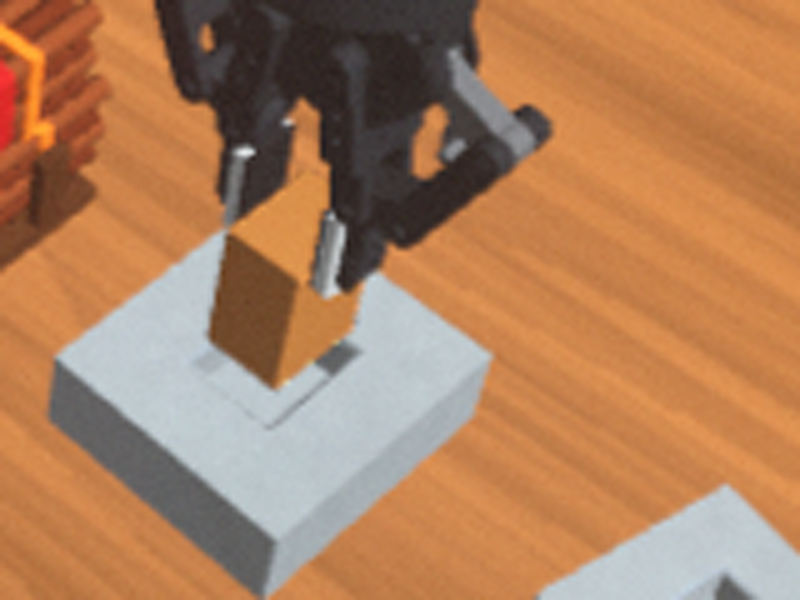

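```bash
python3 -c "
from h import *
out=[]
for n,(u0,v0) in dict(scene=(375,280),top=(185,225)).items():
    p=np.load(n+'0.npz')['p'];c=bot.camera_params(n)
    big=cv2.resize(p[v0:v0+90,u0:u0+100],(800,720),interpolation=2)
    a=np.radians(-2.6);R=np.array([[np.cos(a),-np.sin(a)],[np.sin(a),np.cos(a)]])
    for w,l,z,col in((110,96,35,(0,0,255)),(48,38,35,(0,255,0)),(44,34,15,(255,0,0))):
        q=np.array([[1,1],[1,-1],[-1,-1],[-1,1]])*[w/2,l/2]
        P=np.c_[q@R.T+[486.2,280.8],np.full(4,z)]/1000
        i=cv2.projectPoints(P,c['rvec'],c['tvec'],c['camera_matrix'],None)[0][:,0]
        i=((i-[u0,v0]+.5)*8).astype(int); cv2.polylines(big,[i],True,col,1)
    out.append(big[:600,:] if n=='scene' else big[:600,:])
cv2.imwrite('pics/ov.png',cv2.resize(np.hstack([out[0][:,100:700],out[1][:,0:600]]),(800,400)))
"
```

```text
(no output)
```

View pics/ov.png

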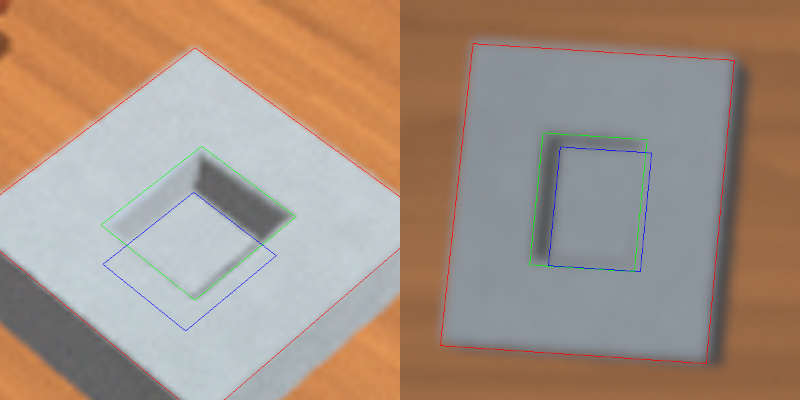

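Overlay fits in both views: nest at (486.2, 280.8), -2.6°. The block is about 1 mm too far in +x and +y. I correct it and descend gently.

>>> move_arm:
  increments:
    - {"grip": 1,"linear": [-0.005,0.01,-0.006],"twist": 0}
    - {"grip": 1,"linear": [0,0.02,0],"twist": 0}
    - {"grip": 1,"linear": [0,0.02,0],"twist": 0}
    - {"grip": 1,"linear": [0,0.015,0],"twist": 0}
    - {"grip": 1,"linear": [0,0,0],"twist": 0}

```text
clock: 8.8
eef_pos: [0.4863, 0.2801, 0.0553]
tool_rot: [-0.701, 0.017, -0.015, 0.713]
ft_force: [-0.6, 0.8, -0.1]
grip_width: 0.0282
```

```bash
python3 blk.py s4
```

```text
t 8.8 pos [486.3 280.1  55.3] jaw 87.4 tilt [-0.004  0.016 -1.   ] w 28.2 F [-0.6  0.8 -0.1] j [ 0.51  0.47 -0.09  1.01  0.02  0.56]
mm [ 1.2 17.3  0.9] units [0.006 0.087 0.005] turn deg 0.0 twist units -0.0
nest (2324, array([484.9, 280.9]), array([114.4,  97.5]), -2.5, 'z', array([32.2, 34.7, 37.1]))
z [ 33.17935963  35.32787297  94.59097572 114.4551909 ]
30 28 [-15.8  16.8  18.1  18.4] [-13.8   7.2  13.4  13.7]
38 78 [-11.2  17.   18.5  19. ] [-12.8  10.1  14.   14.4]
46 85 [-13.9  17.2  18.5  18.9] [-13.5   9.7  13.8  14. ]
54 78 [-7.2 17.2 18.4 18.9] [-13.    8.8  13.8  14.2]
62 72 [ 6.2 17.2 18.3 18.6] [-14.    4.4  13.4  13.8]
70 58 [10.3 17.4 18.4 18.7] [-13.1   2.1  13.2  13.6]
78 121 [-12.5  14.   17.8  18.5] [-15.5  -4.3  11.4  13.2]
86 183 [-17.1   4.6  15.7  17.7] [-15.4  -5.2   7.3  11. ]
```

No force and the underside is already below the nest's top, so it is entering. I nudge it +1 mm in x and continue.

>>> move_arm:
  increments:
    - {"grip": 1,"linear": [0.005,0.01,0.002],"twist": 0}
    - {"grip": 1,"linear": [0,0.02,0],"twist": 0}
    - {"grip": 1,"linear": [0,0.02,0],"twist": 0}
    - {"grip": 1,"linear": [0,0.015,0],"twist": 0}
    - {"grip": 1,"linear": [0,0.005,0],"twist": 0}

```text
clock: 9.35
eef_pos: [0.4879, 0.2811, 0.0408]
tool_rot: [-0.701, 0.017, -0.015, 0.713]
ft_force: [-0.5, 0.4, -0.7]
grip_width: 0.0281
```

```bash
python3 -c "
from h import *
plan([.4865,.2808,.037],87.4)"
```

```text
t 9.35 pos [487.9 281.1  40.8] jaw 87.4 tilt [-0.002  0.017 -1.   ] w 28.1 F [-0.5  0.4 -0.7] j [ 0.51  0.49 -0.1   0.98  0.02  0.56]
mm [-1.4  3.8 -0.4] units [-0.007  0.019 -0.002] turn deg 0.0 twist units -0.0
```

>>> move_arm:
  increments:
    - {"grip": 1,"linear": [-0.003,0.008,0],"twist": 0}
    - {"grip": 1,"linear": [0,0.008,0],"twist": 0}
    - {"grip": 1,"linear": [0,0.005,0],"twist": 0}
    - {"grip": 1,"linear": [0,0,0],"twist": 0}
    - {"grip": 1,"linear": [0,0,0],"twist": 0}

```text
clock: 9.85
eef_pos: [0.488, 0.2813, 0.0392]
tool_rot: [-0.701, 0.016, -0.016, 0.713]
ft_force: [0.3, -0.0, -0.9]
grip_width: 0.0282
```

```bash
python3 -c "
from h import *
plan([.4865,.2808,.037],87.4)"
```

```text
t 9.85 pos [488.  281.3  39.2] jaw 87.39 tilt [ 0.     0.017 -1.   ] w 28.2 F [ 0.3 -0.  -0.9] j [ 0.51  0.49 -0.11  0.97  0.02  0.56]
mm [-1.5  2.2 -0.6] units [-0.007  0.011 -0.003] turn deg 0.01 twist units -0.0001
```

>>> move_arm:
  increments:
    - {"grip": 1,"linear": [0,0.01,0],"twist": 0}
    - {"grip": 0.4,"linear": [0,0,0],"twist": 0}
    - {"grip": 0,"linear": [0,0,0],"twist": 0}
    - {"grip": 0,"linear": [0,0,0],"twist": 0}
    - {"grip": 0,"linear": [0,-0.05,0],"twist": 0}

```text
clock: 10.35
eef_pos: [0.4883, 0.2809, 0.0471]
tool_rot: [-0.701, 0.016, -0.016, 0.713]
ft_force: [-0.1, 0.2, 0.6]
grip_width: 0.0838
```

```bash
python3 -c "
from h import *
plan([.4865,.2808,.2],87.4)"
```

```text
t 10.35 pos [488.3 280.9  47.1] jaw 87.38 tilt [ 0.001  0.017 -1.   ] w 83.8 F [-0.1  0.2  0.6] j [ 0.51  0.48 -0.1   0.99  0.01  0.56]
mm [  -1.9 -152.8    2.3] units [-0.009 -0.764  0.012] turn deg 0.02 twist units -0.0001
```

>>> move_arm:
  increments:
    - {"grip": 0,"linear": [0,-0.18,0],"twist": 0}
    - {"grip": 0,"linear": [0,-0.2,0],"twist": 0}
    - {"grip": 0,"linear": [0,-0.2,0],"twist": 0}
    - {"grip": 0,"linear": [0,-0.2,-0.1],"twist": 0}
    - {"grip": 0,"linear": [0,0,-0.2],"twist": 0}

```text
clock: 10.85
eef_pos: [0.4855, 0.2205, 0.2097]
tool_rot: [-0.701, 0.014, -0.014, 0.713]
ft_force: [0.3, -0.8, -0.1]
grip_width: 0.0853
```

>>> move_arm:
  increments:
    - {"grip": 0,"linear": [0,-0.005,-0.24],"twist": 0.02}
    - {"grip": 0,"linear": [0,-0.005,-0.24],"twist": 0.02}
    - {"grip": 0,"linear": [0,-0.005,-0.24],"twist": 0.02}
    - {"grip": 0,"linear": [0,-0.005,-0.24],"twist": 0.02}
    - {"grip": 0,"linear": [0,-0.005,-0.24],"twist": 0.02}

```text
clock: 11.35
eef_pos: [0.4583, -0.023, 0.2165]
tool_rot: [-0.695, 0.081, -0.088, 0.709]
ft_force: [1.6, -0.5, 0.9]
grip_width: 0.0858
```

```bash
python3 -c "
from h import *
plan([.5188,-.3262,.17],73.2)
for n in('scene','top'):
    p,d,W=cam(n);c=bot.camera_params(n)
    print(n,rect(W,.4865,.2815,.035,.06,.09), rect(W,.4865,.2815,.09,.029,.045))
    if n=='scene': P=p
cv2.imwrite('pics/s5.png',cv2.resize(P[200:380,350:550],(660,594),interpolation=2))"
```

```text
t 11.35 pos [458.3 -23.  216.5] jaw 76.29 tilt [ 0.013  0.019 -1.   ] w 85.8 F [ 1.6 -0.5  0.9] j [-0.06  0.15 -0.1   1.32  0.02  0.18]
mm [ 130.3   41.6 -281.1] units [ 0.652  0.208 -1.406] turn deg -3.09 twist units 0.027
scene (455, array([487.5, 282.2]), array([42. , 30.4]), -2.5, 'z', array([61.8, 69.5, 71.5])) (2589, array([485.7, 280.8]), array([113. ,  97.9]), -2.3, 'z', array([32.1, 34.7, 37. ]))
top (371, array([487.8, 281.2]), array([40.4, 31. ]), -2.3, 'z', array([65.9, 70.4, 73.6])) (2405, array([486.6, 280.6]), array([110.3,  97.8]), -2.5, 'z', array([32.3, 35.7, 39. ]))
```

View pics/s5.png

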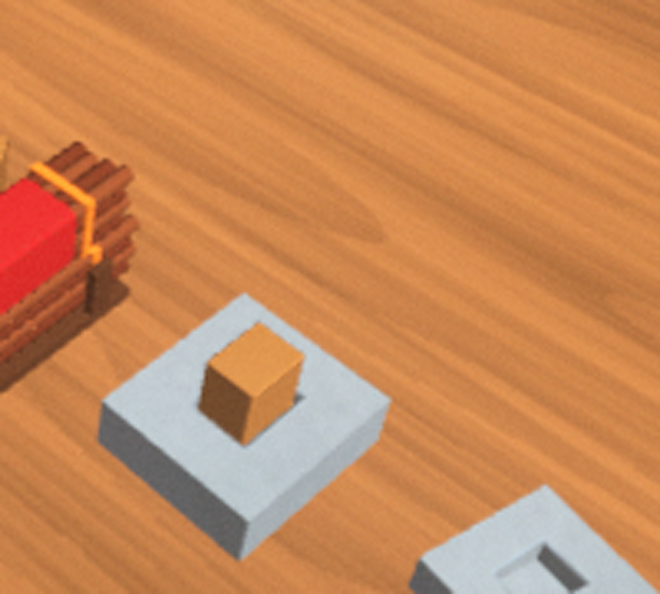

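The block is seated upright at (250,385) in the crop, with its top at 70 mm as required. Next, the stamp.

>>> move_arm:
  increments:
    - {"grip": 0,"linear": [0.1,0,-0.22],"twist": 0.006}
    - {"grip": 0,"linear": [0.1,0,-0.22],"twist": 0.006}
    - {"grip": 0,"linear": [0.1,0,-0.22],"twist": 0.006}
    - {"grip": 0,"linear": [0.1,0,-0.22],"twist": 0.006}
    - {"grip": 0,"linear": [0.1,0,-0.22],"twist": 0}

```text
clock: 11.95
eef_pos: [0.4979, -0.2622, 0.2169]
tool_rot: [-0.692, 0.095, -0.106, 0.708]
ft_force: [1.3, 0.0, 0.3]
grip_width: 0.0854
```

```bash
python3 -c "
from h import *
plan([.5188,-.3262,.17],73.2)"
```

```text
t 11.95 pos [ 497.9 -262.2  216.9] jaw 73.72 tilt [ 0.019  0.02  -1.   ] w 85.4 F [1.3 0.  0.3] j [-0.5   0.36  0.18  1.39  0.03 -0.22]
mm [ 37.5  46.  -56.7] units [ 0.187  0.23  -0.284] turn deg -0.52 twist units 0.0046
```

>>> move_arm:
  increments:
    - {"grip": 0,"linear": [0.07,0.03,-0.1],"twist": 0.003}
    - {"grip": 0,"linear": [0.07,0.1,-0.1],"twist": 0.002}
    - {"grip": 0,"linear": [0.04,0.1,-0.06],"twist": 0}
    - {"grip": 0,"linear": [0,0.02,0],"twist": 0}
    - {"grip": 0,"linear": [0,0,0],"twist": 0}

```text
clock: 12.45
eef_pos: [0.5221, -0.3278, 0.1659]
tool_rot: [-0.692, 0.098, -0.112, 0.707]
ft_force: [0.6, 0.2, 0.4]
grip_width: 0.0858
```

```bash
python3 -c "
from h import *
plan([.5193,-.3259,.057],73.2)"
```

```text
t 12.45 pos [ 522.1 -327.8  165.9] jaw 72.87 tilt [ 0.022  0.018 -1.   ] w 85.8 F [0.6 0.2 0.4] j [-0.58  0.49  0.25  1.32  0.03 -0.28]
mm [ -5.  108.8  -1.7] units [-0.025  0.544 -0.008] turn deg 0.33 twist units -0.0029
```

>>> move_arm:
  increments:
    - {"grip": 0,"linear": [-0.01,0.13,-0.005],"twist": -0.003}
    - {"grip": 0,"linear": [-0.01,0.15,-0.003],"twist": 0}
    - {"grip": 0,"linear": [-0.005,0.14,0],"twist": 0}
    - {"grip": 0,"linear": [0,0.08,0],"twist": 0}
    - {"grip": 0,"linear": [0,0,0],"twist": 0}

```text
clock: 12.95
eef_pos: [0.5238, -0.3206, 0.0715]
tool_rot: [-0.693, 0.09, -0.111, 0.707]
ft_force: [0.2, 1.0, 0.1]
grip_width: 0.0856
```

```bash
python3 -c "
from h import *
plan([.5193,-.3259,.057],73.2)
p,d,W=cam('scene'); cv2.imwrite('pics/s6.png',cv2.resize(p[100:250,130:330],(800,600),interpolation=2))"
```

```text
t 12.95 pos [ 523.8 -320.6   71.5] jaw 73.71 tilt [ 0.032  0.015 -0.999] w 85.6 F [0.2 1.  0.1] j [-0.56  0.54  0.07  1.09  0.03 -0.28]
mm [-3.2 14.3 -6.7] units [-0.016  0.071 -0.033] turn deg -0.51 twist units 0.0044
```

View pics/s6.png

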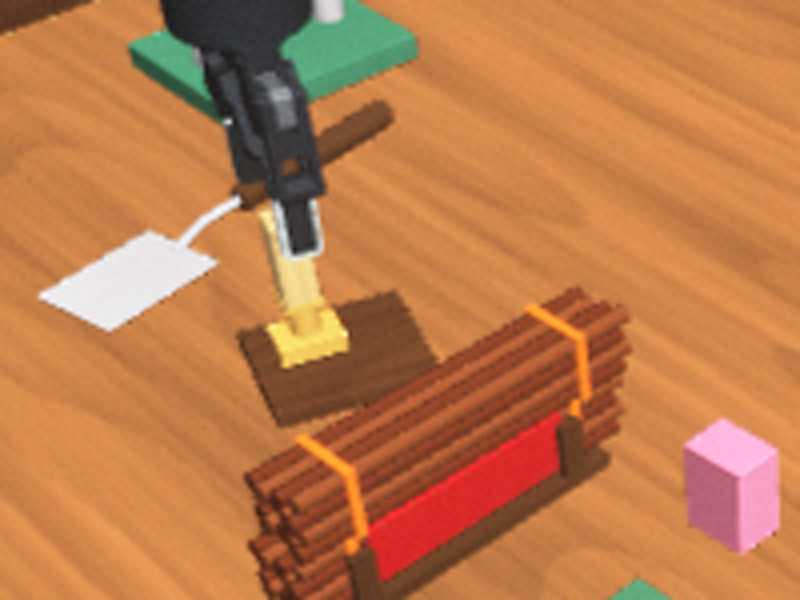

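Fingers straddle the upright handle at (295,240), and nothing is touched. Correct, go down, and close.

>>> move_arm:
  increments:
    - {"grip": 0,"linear": [-0.016,0.03,-0.033],"twist": 0.004}
    - {"grip": 0,"linear": [-0.005,0.025,-0.005],"twist": 0}
    - {"grip": 0,"linear": [-0.004,0.015,0],"twist": 0}
    - {"grip": 0,"linear": [0,0,0],"twist": 0}
    - {"grip": 0,"linear": [0,0,0],"twist": 0}

```text
clock: 13.5
eef_pos: [0.5211, -0.3281, 0.064]
tool_rot: [-0.694, 0.089, -0.117, 0.705]
ft_force: [-0.7, -0.9, 0.8]
grip_width: 0.0857
```

```bash
python3 -c "
from h import *
plan([.5193,-.3259,.057],73.2)"
```

```text
t 13.5 pos [ 521.1 -328.1   64. ] jaw 73.32 tilt [ 0.042  0.009 -0.999] w 85.7 F [-0.7 -0.9  0.8] j [-0.58  0.54  0.05  1.06  0.03 -0.29]
mm [-2.6  7.   1.4] units [-0.013  0.035  0.007] turn deg -0.12 twist units 0.001
```

>>> move_arm:
  increments:
    - {"grip": 0,"linear": [-0.013,0.045,0.008],"twist": 0}
    - {"grip": 1,"linear": [0,0.01,0],"twist": 0}
    - {"grip": 1,"linear": [0,0,0],"twist": 0}
    - {"grip": 1,"linear": [0,0,0],"twist": 0}
    - {"grip": 1,"linear": [0,0,0],"twist": 0}

```text
clock: 14.0
eef_pos: [0.5194, -0.3256, 0.0521]
tool_rot: [-0.694, 0.089, -0.117, 0.705]
ft_force: [-0.2, -0.6, 0.5]
grip_width: 0.0282
```

```bash
python3 -c "
from h import *
plan([.5193,-.3259,.057],73.2)"
```

```text
t 14.0 pos [ 519.4 -325.6   52.1] jaw 73.31 tilt [ 0.042  0.009 -0.999] w 28.2 F [-0.2 -0.6  0.5] j [-0.58  0.54  0.03  1.03  0.03 -0.28]
mm [ 0.2 -4.9 -0.3] units [ 0.001 -0.025 -0.001] turn deg -0.11 twist units 0.0009
```

>>> move_arm:
  increments:
    - {"grip": 1,"linear": [0,0,0],"twist": 0}
    - {"grip": 1,"linear": [0,0,0],"twist": 0}
    - {"grip": 1,"linear": [0,0,0],"twist": 0}
    - {"grip": 1,"linear": [0,-0.03,0],"twist": 0}
    - {"grip": 1,"linear": [0,-0.05,0],"twist": 0}

```text
clock: 14.5
eef_pos: [0.5171, -0.3246, 0.0666]
tool_rot: [-0.694, 0.09, -0.115, 0.705]
ft_force: [-0.1, -0.3, -2.1]
grip_width: 0.021
```

```bash
python3 -c "
from h import *
plan([.5193,-.3259,.18],73.2)
for n in('scene','top'):
    p,d,W=cam(n);h=cv2.cvtColor(p,cv2.COLOR_BGR2HSV)
    m=(abs(W[...,0]-.519)<.05)&(abs(W[...,1]+.325)<.05)&(h[...,1]>120)&(h[...,2]>120)&(h[...,0]>17)&(h[...,0]<32)&(W[...,2]>.016)
    q=W[m];print(n,len(q),cv2.minAreaRect((q[:,:2]*1000).astype(np.float32)) if len(q)>9 else 0,np.percentile(q[:,2],[3,50,97]))
    if n=='scene': P=p
cv2.imwrite('pics/s7.png',cv2.resize(P[130:230,150:283],(800,600),interpolation=2))"
```

```text
t 14.5 pos [ 517.1 -324.6   66.6] jaw 73.3 tilt [ 0.037  0.011 -0.999] w 21.0 F [-0.1 -0.3 -2.1] j [-0.58  0.53  0.05  1.06  0.03 -0.28]
mm [   6.2 -113.2    1.9] units [ 0.031 -0.566  0.009] turn deg -0.1 twist units 0.0009
scene 232 ((516.7605590820312, -324.2620849609375), (35.663448333740234, 39.878170013427734), 73.59281921386719) [0.02862202 0.03818504 0.06432142]
top 222 ((519.4349365234375, -310.95611572265625), (59.45674514770508, 31.898488998413086), 64.35273742675781) [0.03497103 0.0426767  0.07360464]
```

View pics/s7.png

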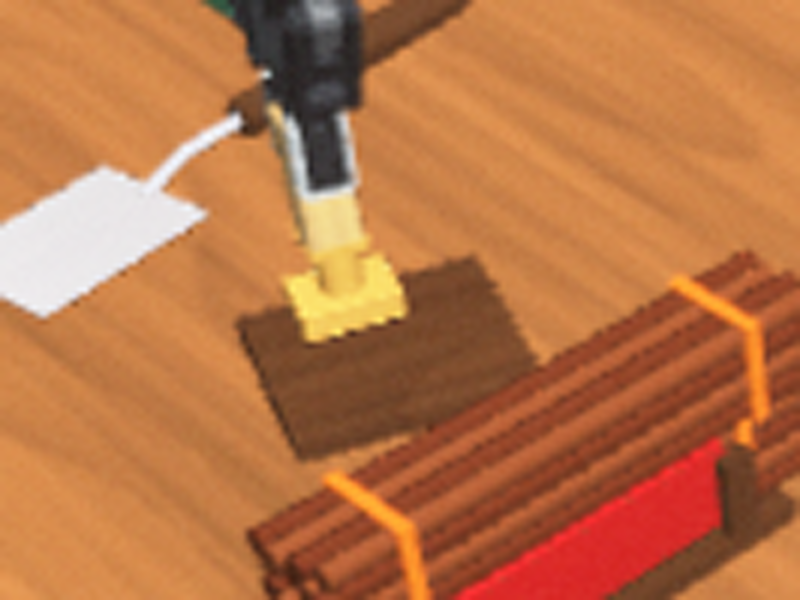

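The stamp is held by the handle and has lifted free of the rest (weight reads -2.1 N, opening 21 mm). Raise it.

>>> move_arm:
  increments:
    - {"grip": 1,"linear": [0,-0.1,0],"twist": 0}
    - {"grip": 1,"linear": [0,-0.15,0],"twist": 0}
    - {"grip": 1,"linear": [0,-0.18,0],"twist": 0}
    - {"grip": 1,"linear": [0,-0.16,0],"twist": 0}
    - {"grip": 1,"linear": [0,-0.04,0],"twist": 0}

```text
clock: 15.1
eef_pos: [0.5117, -0.3258, 0.1968]
tool_rot: [-0.693, 0.09, -0.115, 0.705]
ft_force: [-0.7, -0.7, -1.8]
grip_width: 0.0209
```

```bash
python3 -c "
from h import *
plan([.4876,.2817,.19],87.5)"
```

```text
t 15.1 pos [ 511.7 -325.8  196.8] jaw 73.3 tilt [ 0.037  0.012 -0.999] w 20.9 F [-0.7 -0.7 -1.8] j [-0.58  0.44  0.25  1.36  0.03 -0.29]
mm [-198.1   13.1  574.6] units [-0.991  0.065  2.873] turn deg 14.2 twist units -0.1239
```

>>> move_arm:
  increments:
    - {"grip": 1,"linear": [-0.04,0,0.12],"twist": -0.022}
    - {"grip": 1,"linear": [-0.05,0,0.18],"twist": -0.025}
    - {"grip": 1,"linear": [-0.045,0,0.2],"twist": -0.025}
    - {"grip": 1,"linear": [-0.035,0,0.2],"twist": -0.025}
    - {"grip": 1,"linear": [-0.025,0,0.2],"twist": -0.02}

```text
clock: 15.6
eef_pos: [0.5066, -0.1418, 0.1953]
tool_rot: [-0.703, 0.007, -0.035, 0.71]
ft_force: [1.0, 0.9, -1.4]
grip_width: 0.0213
```

```bash
python3 -c "
from h import *
plan([.4876,.2817,.19],87.5)"
```

```text
t 15.6 pos [ 506.6 -141.8  195.3] jaw 86.61 tilt [ 0.039  0.009 -0.999] w 21.3 F [ 1.   0.9 -1.4] j [-0.28  0.27  0.    1.27  0.02 -0.22]
mm [-44.4   8.3 421.5] units [-0.222  0.041  2.108] turn deg 0.89 twist units -0.0078
```

>>> move_arm:
  increments:
    - {"grip": 1,"linear": [-0.02,0,0.2],"twist": -0.002}
    - {"grip": 1,"linear": [-0.02,0,0.2],"twist": 0}
    - {"grip": 1,"linear": [-0.02,0,0.2],"twist": 0}
    - {"grip": 1,"linear": [-0.02,0,0.2],"twist": 0}
    - {"grip": 1,"linear": [-0.02,0,0.2],"twist": 0}

```text
clock: 16.1
eef_pos: [0.4933, 0.0672, 0.1911]
tool_rot: [-0.703, 0.008, -0.031, 0.71]
ft_force: [0.6, -0.6, -2.4]
grip_width: 0.0211
```

>>> move_arm:
  increments:
    - {"grip": 1,"linear": [-0.02,0,0.2],"twist": 0}
    - {"grip": 1,"linear": [-0.02,0,0.2],"twist": 0}
    - {"grip": 1,"linear": [-0.02,0,0.2],"twist": 0}
    - {"grip": 1,"linear": [-0.02,0,0.18],"twist": 0}
    - {"grip": 1,"linear": [0,0,0.08],"twist": 0}

```text
clock: 16.6
eef_pos: [0.4821, 0.2493, 0.1865]
tool_rot: [-0.704, 0.009, -0.027, 0.71]
ft_force: [0.4, -1.1, -2.1]
grip_width: 0.0209
```

```bash
python3 -c "
from h import *
plan([.4876,.2817,.14],87.5)"
```

```text
t 16.6 pos [482.1 249.3 186.5] jaw 87.06 tilt [ 0.026  0.009 -1.   ] w 20.9 F [ 0.4 -1.1 -2.1] j [ 0.48  0.31  0.04  1.27 -0.    0.53]
mm [ 2.7 46.9 32.2] units [0.013 0.234 0.161] turn deg 0.44 twist units -0.0038
```

>>> move_arm:
  increments:
    - {"grip": 1,"linear": [0.01,0.04,0.06],"twist": -0.004}
    - {"grip": 1,"linear": [0.01,0.06,0.06],"twist": 0}
    - {"grip": 1,"linear": [0.005,0.06,0.02],"twist": 0}
    - {"grip": 1,"linear": [0,0.05,0],"twist": 0}
    - {"grip": 1,"linear": [0,0,0],"twist": 0}

```text
clock: 17.1
eef_pos: [0.4876, 0.2786, 0.1362]
tool_rot: [-0.705, 0.007, -0.021, 0.709]
ft_force: [0.5, -0.8, -1.4]
grip_width: 0.0213
```

```bash
cat > st.py <<'E'
from h import *
plan([.4876,.2817,.12],87.5)
a=np.radians(-2.5);u=np.array([np.cos(a),np.sin(a)]);v=np.array([-u[1],u[0]])
for n in('scene','top'):
    p,d,W=cam(n);h=cv2.cvtColor(p,cv2.COLOR_BGR2HSV)
    m=(abs(W[...,0]-.488)<.05)&(abs(W[...,1]-.282)<.05)&(h[...,1]>60)&(h[...,2]>110)&(h[...,0]>18)&(h[...,0]<34)&(W[...,2]>.075)
    q=W[m];z=q[:,2]*1000;print(n,len(q),"z",np.round(np.percentile(z,[0,1,50,99])))
    X=(q[:,:2]-[.4876,.2817])*1000;x=X@u;y=X@v;z0=z.min()
    for lo in np.arange(z0-1,z0+70,7):
        k=(z>=lo)&(z<lo+7)
        if k.sum()>9: print(round(lo),k.sum(),np.round(np.percentile(x[k],[3,50,90,97]),1),np.round(np.percentile(y[k],[3,50,90,97]),1))
    k=z<z0+11
    if k.sum()>9: print(cv2.minAreaRect(np.c_[x,y][k].astype(np.float32)))
    b=rect(W,.4876,.2817,.035,.06,.072); print("block",b)
    if n=='scene': P=p
import sys
cv2.imwrite('pics/%s.png'%sys.argv[1],cv2.resize(P[200:350,360:540],(720,600),interpolation=2))
E
python3 st.py s8
```

```text
t 17.1 pos [487.6 278.6 136.2] jaw 87.67 tilt [ 0.02   0.004 -1.   ] w 21.3 F [ 0.5 -0.8 -1.4] j [ 0.52  0.39  0.01  1.18 -0.01  0.56]
mm [-0.5 16.3  3. ] units [-0.002  0.081  0.015] turn deg -0.17 twist units 0.0015
scene 544 z [ 96.  99. 109. 187.]
95 21 [-16.2   3.   18.4  18.5] [-9.4 10.6 11.4 11.5]
102 221 [-18.2   8.6  17.6  18.8] [-17.7   3.3  10.7  11.2]
109 61 [-18.    3.5  12.2  16. ] [-17.1   2.5   8.8  10.4]
116 14 [-1.4  4.   8.   8.3] [-3.8  3.4  5.   5.2]
123 11 [-8.6  8.9 10.7 10.9] [-14.2   7.3   7.9   8. ]
130 37 [-10.4   4.5  11.   11.5] [-11.5   6.7   8.    8.2]
137 24 [-5.9  2.7  9.9 10.6] [1.  7.  7.7 7.8]
144 16 [ 1.2  8.4 11.  11.6] [3.4 7.  7.5 7.6]
151 10 [ 6.5  9.2 11.4 11.9] [1.4 6.6 7.5 7.7]
((-0.922698974609375, -3.9158220291137695), (30.90964126586914, 41.32987976074219), 89.65870666503906)
block (373, array([487.2, 282.2]), array([41.3, 31.2]), -2.6, 'z', array([61.6, 69.1, 71.3]))
top 58 z [106. 107. 110. 133.]
105 48 [-18.2 -12.7  -5.6  -3.7] [-16.3  -8.8   4.1   5.8]
((-9.771100997924805, -5.414361000061035), (22.956758499145508, 16.701749801635742), 83.3745346069336)
block (56, array([473.4, 276.3]), array([38. , 18.6]), -55.1, 'z', array([60.9, 69. , 71.4]))
```

View pics/s8.png

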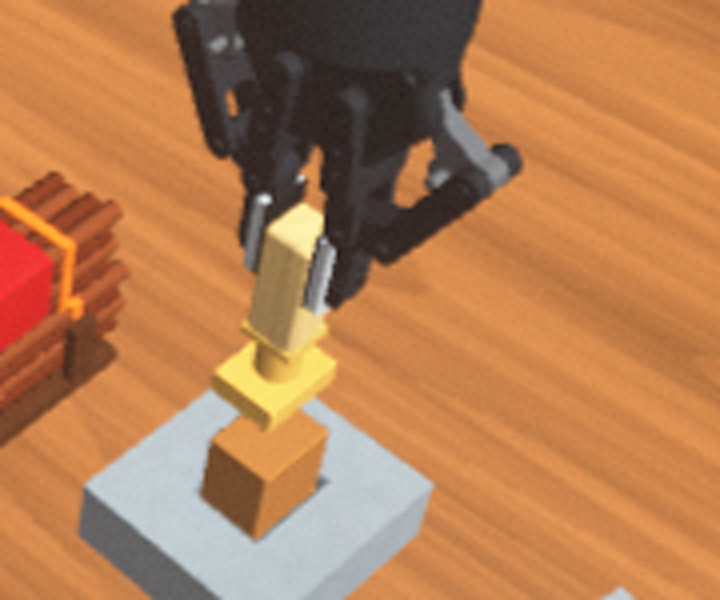

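Underside is about 96 mm and yaw is aligned within 0.5°. The foot is about 4 mm short in y, and its tilt is about 1.3°. Final approach.

>>> move_arm:
  increments:
    - {"grip": 1,"linear": [0.003,0.02,0.015],"twist": 0}
    - {"grip": 1,"linear": [0.002,0.02,0.006],"twist": 0}
    - {"grip": 1,"linear": [0,0.015,0],"twist": 0}
    - {"grip": 1,"linear": [0,0.005,0],"twist": 0}
    - {"grip": 1,"linear": [0,0,0],"twist": 0}

```text
clock: 17.7
eef_pos: [0.4919, 0.2826, 0.1276]
tool_rot: [-0.704, 0.006, -0.025, 0.71]
ft_force: [-0.7, -0.0, -2.2]
grip_width: 0.0215
```

```bash
python3 st.py s9
```

```text
t 17.7 pos [491.9 282.6 127.6] jaw 87.49 tilt [ 0.026  0.008 -1.   ] w 21.5 F [-0.7 -0.  -2.2] j [ 0.53  0.4   0.01  1.15 -0.01  0.57]
mm [-4.5  7.5 -1.1] units [-0.022  0.037 -0.006] turn deg 0.01 twist units -0.0001
scene 535 z [ 90.  91. 101. 179.]
89 34 [-12.9   7.1  20.5  22.9] [14.4 15.1 15.6 15.6]
96 250 [-13.6  11.7  21.7  23.6] [-13.7   7.1  14.5  15.2]
103 20 [ 2.5  8.8 10.5 11.3] [3.6 7.3 8.9 9.2]
117 25 [-6.9  9.1 15.1 16. ] [-8.4 11.3 12.5 12.7]
124 31 [-3.1  9.3 14.1 15.8] [-8.3 10.8 12.  12.6]
131 20 [ 0.2  8.2 14.4 15. ] [ 9.9 11.4 12.  12.1]
138 15 [ 5.9 12.5 13.8 15.5] [-0.5 10.7 11.7 11.8]
((3.977846145629883, 0.7411746978759766), (30.40594482421875, 40.31840133666992), 89.24617004394531)
block (259, array([487.4, 283.2]), array([42.8, 29.5]), -6.4, 'z', array([61.3, 68.8, 71. ]))
top 52 z [ 97.  97. 101. 115.]
96 41 [-12.8  -9.   -2.9  -0.7] [-12.5  -1.9   8.2   9.1]
103 10 [-14.3  -8.8  -5.2  -1.3] [-11.   -3.3   2.2   4.4]
((-7.844313144683838, -2.612232208251953), (11.99843692779541, 24.3665714263916), 18.998050689697266)
block (82, array([481.2, 281.2]), array([29.8, 26.9]), 87.3, 'z', array([62.1, 69.1, 71.4]))
```

>>> move_arm:
  increments:
    - {"grip": 1,"linear": [-0.015,0.015,-0.002],"twist": 0}
    - {"grip": 1,"linear": [-0.005,0.015,0],"twist": 0}
    - {"grip": 1,"linear": [0,0.005,0],"twist": 0}
    - {"grip": 1,"linear": [0,0,0],"twist": 0}
    - {"grip": 1,"linear": [0,0,0],"twist": 0}

```text
clock: 18.3
eef_pos: [0.4876, 0.2826, 0.1203]
tool_rot: [-0.704, 0.006, -0.025, 0.71]
ft_force: [0.5, 0.8, -1.9]
grip_width: 0.0211
```

```bash
python3 st.py s10 | grep -v top
```

```text
t 18.3 pos [487.6 282.6 120.3] jaw 87.51 tilt [ 0.027  0.008 -1.   ] w 21.1 F [ 0.5  0.8 -1.9] j [ 0.53  0.4  -0.02  1.13 -0.01  0.57]
mm [ 0.   0.3 -0.9] units [ 0.     0.001 -0.004] turn deg -0.01 twist units 0.0001
scene 530 z [ 81.  83.  94. 172.]
80 27 [-17.2   2.8  17.   19. ] [13.8 14.8 15.2 15.6]
87 248 [-18.1   7.5  17.6  19.1] [-13.4   7.   14.5  15.2]
94 17 [-3.8  4.2  8.9 12. ] [ 5.5  7.4  9.1 11.5]
108 17 [-6.7  7.9 11.4 11.6] [-9.  11.3 12.1 12.4]
115 36 [-9.6  5.4 11.1 11.5] [-8.7 10.9 11.6 12.1]
122 21 [-6.5  4.9 10.4 10.7] [ 4.2 10.8 11.3 11.6]
129 15 [ 1.6  9.2 11.  11.4] [-1.4 10.8 11.6 11.8]
136 11 [ 6.3  9.2 10.5 11. ] [-2.7 10.2 11.3 11.9]
((-0.018205642700195312, 0.49562644958496094), (30.38278579711914, 41.384830474853516), 89.65098571777344)
block (226, array([487.8, 282.5]), array([42.1, 30.3]), -5.6, 'z', array([60.7, 68.3, 71. ]))
87 29 [-18.7 -12.   -8.9  -5.5] [-10.8  -1.6   7.9  11.4]
94 18 [-17.3 -14.8 -11.1 -10. ] [-9.5 -1.   8.9  9.5]
((-13.69582748413086, -1.3413095474243164), (12.09858512878418, 24.825178146362305), 12.24070930480957)
block (41, array([472. , 276.9]), array([36.1, 16.5]), -57.2, 'z', array([61.1, 69. , 71.3]))
```

```bash
python3 -c "
from h import *
for i in range(6): p,d,W=cam('scene')
plan([.4876,.2817,.12],87.5); print(np.abs(bot.get_obs()['joint_vel']).max())
cv2.imwrite('pics/fin.png',p)
_,_,W1=cam('top')
for n,w0,w1 in(('top',np.load('top0.npz')['W'],W1),('scene',np.load('scene0.npz')['W'],W)):
    for x,y in((.553,.143),(.537,-.147)): print(n,[rect(w,x,y,.125,.075,.1) if 0 else (lambda q:(len(q),np.round(q.mean(0)*1000,1)))(w[(abs(w[...,0]-x)<.13)&(abs(w[...,1]-y)<.035)&(w[...,2]>.06)&(w[...,2]<.1)]) for w in(w0,w1)])"
```

```text
t 18.7 pos [487.8 282.6 120.4] jaw 87.5 tilt [ 0.027  0.008 -1.   ] w 21.2 F [ 0.  -0.1 -2.4] j [ 0.53  0.4  -0.02  1.13 -0.01  0.57]
mm [-0.1  0.4 -0.9] units [-0.001  0.002 -0.005] turn deg -0.0 twist units 0.0
0.0009351683049707379
top [(2649, array([552. , 143.5,  87.8])), (2643, array([551.9, 143.5,  87.7]))]
top [(2874, array([ 536. , -149.7,   86.6])), (2863, array([ 535.9, -149.7,   86.7]))]
scene [(3286, array([566.4, 151.2,  82.8])), (3286, array([566.5, 151.2,  82.8]))]
scene [(2222, array([ 548.4, -142.6,   80.7])), (2215, array([ 548.3, -142.6,   80.8]))]
```

View pics/fin.png

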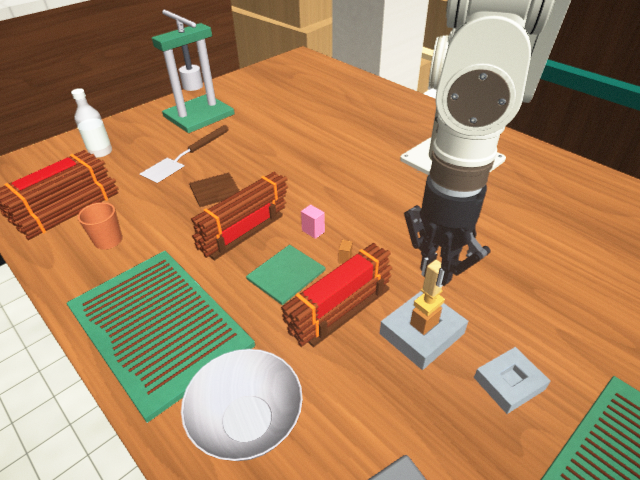

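The stamp is at (430,295), over the seated block at (427,318). The stacks have not moved and the arm is still, so I hand it in.

```bash
python3 -c "
from workcell import bot
print(bot.job_done())"
```

```text
the job is handed in; nothing more can be done
None
```

The block is seated in the larger grey nest and let go. The stamp is held still about 1 cm above it, and the job was handed in at about 19 s.

**Block:** I chose the larger tan block on the green board. The first insertion attempt caught the pocket's rim, with about 22 N at the wrist. I lifted, re-measured and inserted it cleanly. After release its top measured 70 mm in both cameras, as it should when seated.

**Stamp:** It was gripped by the handle, and its underside was carried at about 150 mm, well above the 88 mm stacks. The stacks' measured positions changed by no more than 0.1 mm from start to end.

**Final hold:**

| Check | Result |
|---|---|
| Underside above the block | about 10 mm (80–81 mm against 70 mm) |
| Foot centring over the block | within about 0.5 mm |
| Foot's long side against the block's | within 0.5° |
| Stillness | joint speeds below 0.001 rad/s |
| Wrist force | only the stamp's weight |

**Checks that were weaker or disagreed:**
- The stamp leans about 1°. The arm's orientation drifted and the moves offered no way to correct it.
- The foot measurements come from the scene camera alone. In the top view the gripper hid most of the foot, so that view could not confirm them.

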